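# Sort loose pipe fittings back into their stock bins

## Task

Clear the loose pipe fittings off the bench: put each of the five, two elbows, a tee, a hexagon nipple and a hexagon cap, into the blue stock bin that already holds its own kind, let go of it and let it lie still wholly inside the bin. Leave the pressure gauge where it lies.

Things in the scene. Friction and masses are not known exactly. Their poses are not given: they have to be found in the camera images.
- bin_elbow: Blue open stock bin, fixed, 200 mm deep (x, to its back) by 150 mm wide (y); origin at the centre of its underside. Walls and floor 3 mm; back 60 mm high, sides 45, front lip 25. Its floor is empty from the lip to x = +32 mm; behind that lie two elbows (L shapes), fixed, up to 36 mm high. The four bins differ only in their stock and stand in any order.
- bin_tee: Blue open stock bin, fixed, 200 mm deep (x, to its back) by 150 mm wide (y); origin at the centre of its underside. Walls and floor 3 mm; back 60 mm high, sides 45, front lip 25. Its floor is empty from the lip to x = +32 mm; behind that lie two tees (T shapes), fixed, up to 36 mm high. The four bins differ only in their stock and stand in any order.
- bin_nipple: Blue open stock bin, fixed, 200 mm deep (x, to its back) by 150 mm wide (y); origin at the centre of its underside. Walls and floor 3 mm; back 60 mm high, sides 45, front lip 25. Its floor is empty from the lip to x = +32 mm; behind that lie three hexagon nipples on their sides, fixed, up to 36 mm high. The four bins differ only in their stock and stand in any order.
- bin_cap: Blue open stock bin, fixed, 200 mm deep (x, to its back) by 150 mm wide (y); origin at the centre of its underside. Walls and floor 3 mm; back 60 mm high, sides 45, front lip 25. Its floor is empty from the lip to x = +32 mm; behind that lie three hexagon caps, closed top up, fixed, up to 36 mm high. The four bins differ only in their stock and stand in any order.
- elbow_a_centre (a point): Loose stainless pipe elbow lying flat: an L, 49.5 by 49.5 mm from above, 33 mm high, 0.2 kg. Point: centre of that square, half-way up. Two equal legs 30 mm thick with 33 mm end bands: one along x at y = -8.25 mm, open end at x = +24.75; one along y at x = -8.25, open end at y = +24.75. Can be gripped along a leg, open end to back of the bend (49.5 mm). One of two alike.
- elbow_b_centre (a point): The second loose stainless pipe elbow, the same in size, shape and axes as elbow_a (L, 49.5 by 49.5 mm from above, 33 mm high; point at the centre of the square outline, half-way up; legs along x at y = -8.25 mm and along y at x = -8.25 mm). Goes in the same bin.
- tee_centre (a point): Loose stainless pipe tee lying flat: a T from above, 33 mm high, 0.27 kg. Run 66 mm long along x, its axis at y = -8.25 mm; branch along +y, open end at y = +24.75. Point: centre of the 66 by 49.5 mm outline, half-way up. Tubes 30 mm thick, 33 mm bands at the ends. Can be gripped along y at x = 0, from the branch's end to the back of the run (y = -23.25), 48 mm.
- nipple_centre (a point): Loose stainless hexagon nipple lying on its side, 0.14 kg: axis along x, 49 mm long over its two flat ends; threaded ends 26 mm thick; in the middle a hexagon 14 mm long, 32 mm high, 37 mm over its side corners. Point: its centre, half-way up (16 mm).
- cap_centre (a point): Loose stainless hexagon cap standing mouth down, 0.12 kg: a plain hexagon from above, 36 mm across flats (flats face x and every 60 degrees from it), 24 mm high. Point: its centre, 12 mm up.
- gauge_centre (a point): Pressure gauge lying loose on its back among the fittings, white dial up: round steel case 66 mm across, 29 mm high; brass stem along -x to 51 mm from the centre. Point: centre of the case, half-way up. To be left alone. Other small tools lie clear of the fittings; nothing on the bench within reach is taller than 130 mm.

How it is judged:
At the end, for the whole second after the job is handed in: All five fittings lie at rest, released, in the bin of their own kind (both elbows with the elbows): the centre of each at least 15 mm inside the bin's inner walls and no higher than 58 mm above the bin's underside; the gauge is within 20 mm of where it started (x of elbow_a_centre in the frame of bin_elbow between -0.082 and 0.082 m and y of elbow_a_centre in the frame of bin_elbow between -0.057 and 0.057 m and z of each of elbow_a_centre, elbow_b_centre in the frame of bin_elbow below 0.058 m and linear speed of each of elbow_a, elbow_b, tee, nipple, cap below 0.02 m/s and angular speed of each of elbow_a, elbow_b, tee, nipple, cap below 0.3 rad/s and x of elbow_b_centre in the frame of bin_elbow between -0.082 and 0.082 m and y of elbow_b_centre in the frame of bin_elbow between -0.057 and 0.057 m and x of tee_centre in the frame of bin_tee between -0.082 and 0.082 m and y of tee_centre in the frame of bin_tee between -0.057 and 0.057 m and z of tee_centre in the frame of bin_tee below 0.058 m and x of nipple_centre in the frame of bin_nipple between -0.082 and 0.082 m and y of nipple_centre in the frame of bin_nipple between -0.057 and 0.057 m and z of nipple_centre in the frame of bin_nipple below 0.058 m and x of cap_centre in the frame of bin_cap between -0.082 and 0.082 m and y of cap_centre in the frame of bin_cap between -0.057 and 0.057 m and z of cap_centre in the frame of bin_cap below 0.058 m and distance of gauge_centre from where it was at the start of the episode below 0.02 m); the robot touches nothing.
It fails at once if the pressure gauge is pushed more than 20 mm or tipped up (distance of gauge_centre from where it was at the start of the episode above 0.02 m or angle between gauge_centre's own z axis and vertical above 0.5 rad).
It also fails if it takes over 118 s, if anything falls off the work surface, if the arm or the gripper's body presses on something with over 40 N, if the wrist force passes 120 N, or if a joint passes its speed limit or range.

## Robot

A 7-joint arm with a two-finger parallel gripper is mounted at the origin on the work surface. World frame = base frame: x ahead of the robot, y to its left, z up, the work surface at z = 0. Lengths are in m, angles in rad, forces in N, time in s.
With the tool pointing down it reaches from about 0.4 to 0.85 m from the base axis. Payload 4.5 kg.
Tool frame: the origin (TCP) lies midway between the tips of the shut fingers; the grasp point (between the pads) lies 19 mm behind it; z points along the fingers, y is the line along which they close (so a half turn about z gives the same grasp; the last joint's range is limited). The gripper opens to 85 mm and grips with 20 to 120 N. Pads are 22 mm wide; open, the fingers measure 114 mm over their backs; the gripper's body (76 mm by 85 mm) begins 54 mm behind the grasp point. The pads swing forward as they close: fully open they stand 13 mm farther back than shut.
Start: joints at [-1.145, 0.689, -0.195, 1.565, 0.157, 0.902, -0.215], TCP at [0.239, 0.578, 0.231] pointing down, gripper open.
Joint ranges: [-3.01, 3.01], [-0.46, 2.08], [-1.47, 1.51], [0.13, 2.56], [-1, 4.14], [0.04, 2.09], [-2.66, 2.66]. Speed limits (rad/s): [2.57, 2.57, 3.14, 3.14, 3.14, 3.14, 3.14].

## Interface

Orientations are given as a unit quaternion [w, x, y, z].
In Python, from bench import readout, cams, bot gives the robot as it stands.
- The arm moves only by the tool jog_arm, never from a script. Its argument "motion" is a list of rows, each a list of 7 numbers: the shift along the tool's x, y, z in cm, then the turn, a rotation vector about the tool's x, y, z in rad, then the opening in per cent of the stroke, from 0 (shut) to 100 (fully open). A call has 1 to 12 rows; each row is the pose to reach, as a shift and turn from the pose commanded when the call began, along the tool's axes at that moment; what a row does not reach only later rows make up. A row lasts 1/12 s, in which the tool goes at most 41.7 mm and 7.16 degrees, less where a joint would pass 70% of its speed; a pose out of reach is approached as far as the arm can. A call with a gripper value outside its range is refused whole. The fingers move at their own pace and stop on an object; the grip force is fixed at half the most. Time passes only in rows, so rows that repeat a pose let the fingers close. It gives the time, the measured TCP pose, the force, the opening and the grip force at its end, in the units of the state.
- readout.observe(): the state, without advancing time (a new reading comes with each control period).
- cams.camera(name): name is "scene" or "side" or "wrist"; returns a dict with "img" (480x640x3 uint8, red, green, blue), "z_map" (480x640 float32, m along the optical axis (not along the pixel's ray), 0 where there is no reading), "fx", "fy", "cx", "cy" (pixels), "dist" ([k1, k2, p1, p2, k3] as OpenCV has them; the pictures are not rectified), "R" (3x3) and "t" (3): a world point X has camera coordinates R X + t. Camera axes: x right, y down, z forward; pixel columns grow to the right and rows downward; lengths in m; the calibration is good to about 2 mm. A picture is of the moment at which its call begins.
- bot.finish_job(): hands the job in; it is judged then, once.
The state is a dict: "time_s": time; "joint_positions": joint angles; "joint_velocities": joint speeds; "joint_torque": joint torques, N m; "eef_pos": TCP position; "tcp_rot": TCP orientation; "wrist_force": force on the tool from outside, world axes, zero at the start; "moment": the same for the moment, N m; "width": finger opening in m; "grip_force": force on a finger pad.
Only numpy, scipy, OpenCV 4.12 (cv2) and the standard library are available. Lean on these libraries where they do the work, as an engineer would, in place of code of your own. Each camera call takes 0.05 s, during which the arm holds its last target. There are 200 camera calls.

## Working session

There is one attempt and no reset: what is moved stays moved. The work goes in short steps, Python scripts to look and compute and a tool call to move; the robot and the scene stay as the last step left them, time stands still between calls to the robot, and variables do not carry over. Pictures are saved under pics/ and viewed, at most 14 in all, crops included, and the job is handed in when it is done.

Besides the shell and the picture viewer there is one more tool, called after "Request:" as a command line: name --pt "numbers of a row" for each row, then --argument value for the rest. jog_arm: Moves the arm, as the interface text tells. Its arguments: {"type":"object","properties":{"motion":{"type":"array","items":{"type":"array","items":{"type":"number"}}}},"required":["motion"]}

```bash
mkdir -p pics; ls; python3 - <<'E'
from bench import readout,cams,bot
import cv2,numpy as np
s=readout.observe(); print({k:np.round(v,3) for k,v in s.items()})
for n in ["scene","side","wrist"]:
    c=cams.camera(n); np.savez(f"{n}0.npz",**c); cv2.imwrite(f"pics/{n}0.png",c["img"][:,:,::-1])
    R,t=np.array(c["R"]),np.array(c["t"]); print(n,c["fx"],c["dist"],np.round(-R.T@t,3),np.round(R[2],2))
E
```

```text
pics
{'time_s': np.float64(0.0), 'joint_positions': array([-1.145,  0.69 , -0.195,  1.566,  0.157,  0.902, -0.215]), 'joint_velocities': array([ 0.   ,  0.   ,  0.   ,  0.   ,  0.001, -0.001,  0.   ]), 'joint_torque': array([ 0.0000e+00, -5.3962e+01, -1.2670e+00, -1.5855e+01,  9.0000e-03,
        9.0000e-03,  0.0000e+00]), 'eef_pos': array([0.238, 0.577, 0.23 ]), 'tcp_rot': array([-0.   ,  0.195,  0.981, -0.001]), 'wrist_force': array([ 0.691, -1.121,  0.005]), 'moment': array([-0.005, -0.054, -0.005]), 'grip_force': np.float64(0.0), 'width': np.float64(0.085)}
scene 466.1364452312878 [-0.01534581  0.          0.          0.          0.        ] [1.022 0.362 0.712] [-0.54 -0.41 -0.74]
side 466.7964251166001 [-0.00406689  0.          0.          0.          0.        ] [0.116 0.545 0.437] [ 0.54 -0.68 -0.5 ]
wrist 377.0748496244533 [-0.0459073  0.         0.         0.         0.       ] [0.171 0.606 0.375] [ 0.27 -0.11 -0.96]
```

View pics/scene0.png

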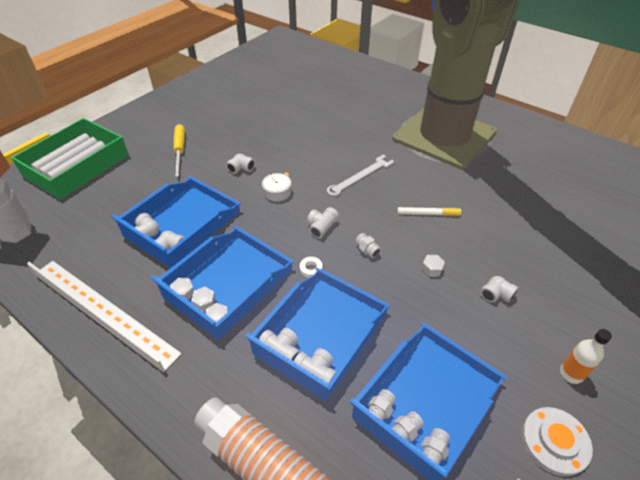

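View pics/side0.png

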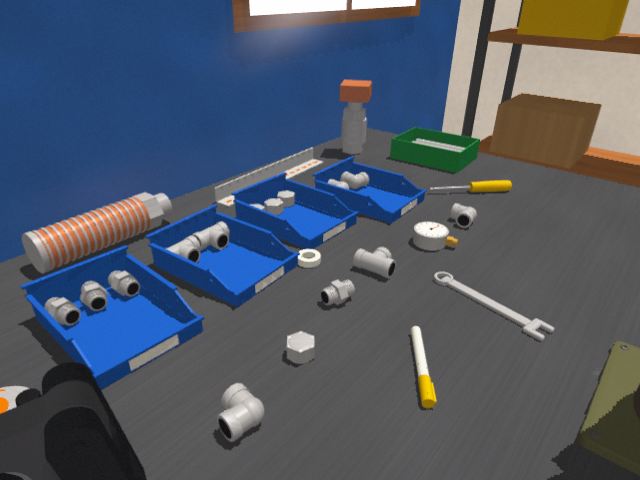

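The scene picture shows the bins, left to right: elbow (178,220), cap (225,280), tee (320,330) and nipple (430,400). The loose parts are an elbow at (240,163), the gauge at (277,187), the tee at (323,222), the nipple at (368,245), the cap at (433,265) and an elbow at (498,290). The side view agrees.

Next I turn the depth into a top-down height map.

```bash
cat > h.py <<'E'
import numpy as np,cv2
def cloud(c):
    v,u=np.mgrid[0:480,0:640]; K=np.array([[c["fx"],0,c["cx"]],[0,c["fy"],c["cy"]],[0,0,1.]])
    p=cv2.undistortPoints(np.stack([u,v],-1).reshape(-1,1,2).astype(float),K,np.array(c["dist"]))[:,0]
    z=c["z_map"].reshape(-1).astype(float)
    X=np.c_[p*z[:,None],z]; W=(X-np.array(c["t"]))@np.array(c["R"])
    return W,c["img"].reshape(-1,3),z>0
E
python3 - <<'E'
from h import *
S=1000;x0,y0=0.25,-0.55;W_,H_=650,1150  # mm grid
hm=np.zeros((W_,H_),np.float32);col=np.zeros((W_,H_,3),np.uint8)
for n in ["side","scene"]:
    c=np.load(n+"0.npz");W,im,ok=cloud(c)
    i=((W[:,0]-x0)*S).astype(int);j=((W[:,1]-y0)*S).astype(int)
    k=ok&(i>=0)&(i<W_)&(j>=0)&(j<H_)&(W[:,2]<.15)
    t=k&(W[:,2]<.02); print(n,"table z",np.median(W[t,2]),W[t,2].std())
    f=W[k];im=im[k];b=im.astype(int)
    blue=(b[:,2]>120)&(b[:,0]<70)
    # objects: non blue, height 8..60
    for nm,m in (("blue",blue),("obj",~blue&(f[:,2]>.009)&(f[:,2]<.06)&(b.min(1)>60))):
        g=np.zeros((W_,H_),np.uint8); g[i[k][m],j[k][m]]=255; g=cv2.morphologyEx(g,cv2.MORPH_CLOSE,np.ones((7,7)))
        cs,_=cv2.findContours(g,cv2.RETR_EXTERNAL,cv2.CHAIN_APPROX_NONE)
        for q in cs:
            if cv2.contourArea(q)<(5000 if nm=="blue" else 250): continue
            r=cv2.minAreaRect(q); xx,yy=r[0][1]/S+x0,r[0][0]/S+y0
            mk=np.zeros_like(g);cv2.drawContours(mk,[q],-1,255,-1); mm=m&(mk[i[k],j[k]]>0)
            print(nm,"xy %.3f %.3f"%(xx,yy),"size",np.round(r[1]),"ang %.0f"%r[2],"zmax %.3f"%np.percentile(f[mm,2],98), "mean",np.round(f[mm].mean(0),3))
    o=np.argsort(f[:,2]);ii,jj=i[k][o],j[k][o]
    for a in range(-1,2):
        for d in range(-1,2):
            A=np.clip(ii+a,0,W_-1);B=np.clip(jj+d,0,H_-1); col[A,B]=im[o]
v=cv2.rotate(col,cv2.ROTATE_180)[:,:,::-1]  # up = +x, left=+y
cv2.imwrite("pics/top0.png",cv2.resize(v,(800,452)))
E
```

```text
side table z -0.0005663039422302714 0.004552179826851905
blue xy 0.696 -0.105 size [214. 163.] ang 90 zmax 0.059 mean [ 0.685 -0.11   0.013]
blue xy 0.679 0.108 size [223. 166.] ang 87 zmax 0.059 mean [0.663 0.1   0.013]
blue xy 0.670 0.311 size [159. 211.] ang 3 zmax 0.059 mean [0.658 0.318 0.012]
blue xy 0.640 -0.325 size [107. 204.] ang 2 zmax 0.044 mean [ 0.616 -0.332  0.007]
obj xy 0.896 -0.198 size [ 11. 285.] ang 87 zmax 0.035 mean [ 0.893 -0.169  0.023]
obj xy 0.879 0.192 size [260.  39.] ang -0 zmax 0.059 mean [0.872 0.21  0.042]
obj xy 0.859 -0.532 size [61. 24.] ang 67 zmax 0.059 mean [ 0.858 -0.531  0.036]
obj xy 0.764 -0.067 size [18. 35.] ang 14 zmax 0.027 mean [ 0.762 -0.066  0.025]
obj xy 0.771 -0.155 size [44. 59.] ang 21 zmax 0.057 mean [ 0.761 -0.149  0.022]
obj xy 0.753 -0.102 size [37. 42.] ang 21 zmax 0.027 mean [ 0.749 -0.097  0.021]
obj xy 0.737 0.102 size [ 50. 136.] ang 87 zmax 0.035 mean [0.735 0.104 0.028]
obj xy 0.734 0.355 size [52. 34.] ang 90 zmax 0.036 mean [0.729 0.36  0.028]
obj xy 0.741 0.306 size [37. 63.] ang 15 zmax 0.035 mean [0.732 0.311 0.027
[... 2455 characters left out ...]
60 0.083 size [234. 196.] ang 86 zmax 0.060 mean [0.706 0.099 0.036]
obj xy 0.461 0.060 size [50. 35.] ang 15 zmax 0.033 mean [0.467 0.063 0.025]
obj xy 0.464 -0.057 size [68. 51.] ang 86 zmax 0.034 mean [ 0.469 -0.05   0.026]
obj xy 0.456 -0.519 size [97. 20.] ang 43 zmax 0.027 mean [ 0.456 -0.517  0.021]
obj xy 0.425 0.189 size [37. 40.] ang 45 zmax 0.026 mean [0.43  0.19  0.022]
obj xy 0.435 -0.204 size [68. 64.] ang 49 zmax 0.032 mean [ 0.442 -0.198  0.027]
obj xy 0.426 -0.326 size [47. 56.] ang 5 zmax 0.034 mean [ 0.43  -0.321  0.025]
obj xy 0.409 0.315 size [49. 46.] ang 6 zmax 0.034 mean [0.412 0.316 0.027]
obj xy 0.290 0.108 size [ 18. 136.] ang 55 zmax 0.017 mean [0.289 0.112 0.013]
```

View pics/top0.png

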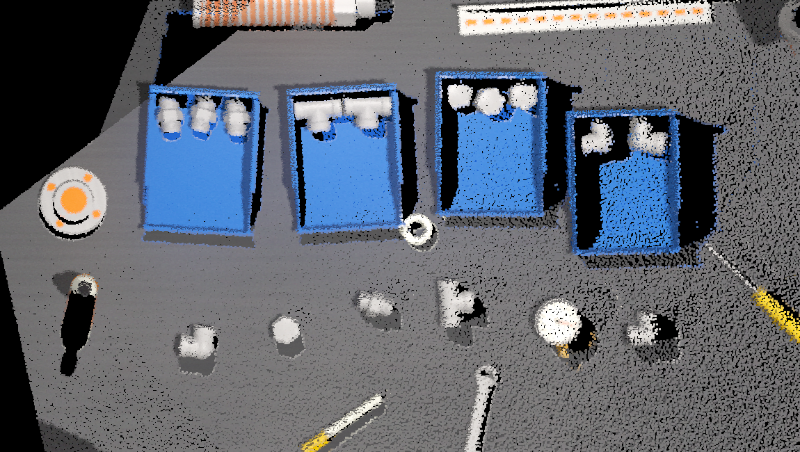

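The top view (up is +x, left is +y, 1.44 mm/px) shows all four bins with almost no yaw. Their centres are nipple (203,160), tee (346,157), cap (490,143) and elbow (624,182). The fittings in the lower row are elbow (198,343), cap (287,330), nipple (376,304), tee (460,303), gauge (558,323) and elbow (648,330). I'll take one zoomed montage for the yaws, and refine the bin poses from their rims in the same script.

```bash
python3 - <<'E'
from h import *
cl=[cloud(np.load(n+"0.npz")) for n in ("side","scene")]
W=np.vstack([c[0][c[2]] for c in cl]);I=np.vstack([c[1][c[2]] for c in cl])
tiles=[]
for n,x,y in [("elbA",.408,.316),("cap",.426,.190),("nip",.46,.062),("tee",.464,-.056),("gauge",.434,-.2),("elbB",.426,-.322)]:
    N=260;s=N/.09; k=(abs(W[:,0]-x)<.045)&(abs(W[:,1]-y)<.045)&(W[:,2]<.05)
    P=W[k];o=np.argsort(P[:,2]);T=np.zeros((N,N,3),np.uint8)
    for p in P[o]:
        u=int((y+.045-p[1])*s);v=int((x+.045-p[0])*s)
        cv2.circle(T,(u,v),2,tuple(int(a) for a in cv2.applyColorMap(np.uint8([[min(255,max(0,p[2]/.034*255))]]),cv2.COLORMAP_JET)[0,0]),-1)
    cv2.drawMarker(T,(N//2,N//2),(255,255,255),cv2.MARKER_CROSS,12);cv2.putText(T,n,(3,15),0,.5,(255,255,255),1);tiles.append(T)
cv2.imwrite("pics/m.png",np.vstack([np.hstack(tiles[:3]),np.hstack(tiles[3:])]))
b=I.astype(int);bl=(b[:,2]>100)&(b[:,0]<90)
for n,x,y in [("nip",.67,.309),("tee",.674,.103),("cap",.694,-.105),("elb",.638,-.297)]:
    for nm,zl,zh in(("sides",.042,.047),("back",.057,.062),("lip",.022,.027)):
        k=bl&(abs(W[:,0]-x)<.13)&(abs(W[:,1]-y)<.095)&(W[:,2]>zl)&(W[:,2]<zh);P=W[k]
        if nm=="lip":P=P[P[:,0]<x-.08]
        if len(P)>5: print(n,nm,len(P),"x",np.round(np.percentile(P[:,0],[1,50,99]),3),"y",np.round(np.percentile(P[:,1],[1,99]),3), end=" ")
        if nm!="sides" and len(P)>5: print("slope dx/dy %.3f"%np.polyfit(P[:,1],P[:,0],1)[0])
        else:print()
E
```

```text
nip sides 1858 x [0.625 0.712 0.771] y [0.23  0.391] 
nip back 884 x [0.761 0.769 0.776] y [0.229 0.383] slope dx/dy 0.053
nip lip 1016 x [0.562 0.57  0.587] y [0.242 0.394] slope dx/dy 0.046
tee sides 1234 x [0.628 0.712 0.775] y [0.025 0.188] 
tee back 360 x [0.765 0.773 0.78 ] y [0.033 0.188] slope dx/dy -0.058
tee lip 542 x [0.566 0.573 0.592] y [0.023 0.176] slope dx/dy -0.034
cap sides 956 x [0.648 0.73  0.792] y [-0.185 -0.023] 
cap back 381 x [0.789 0.793 0.797] y [-0.181 -0.028] slope dx/dy 0.009
cap lip 368 x [0.589 0.594 0.613] y [-0.179 -0.025] slope dx/dy 0.009
elb sides 700 x [0.597 0.678 0.738] y [-0.376 -0.214] 
elb back 277 x [0.733 0.738 0.743] y [-0.37  -0.216] slope dx/dy -0.017
elb lip 262 x [0.534 0.539 0.557] y [-0.375 -0.221] slope dx/dy -0.007
```

View pics/m.png

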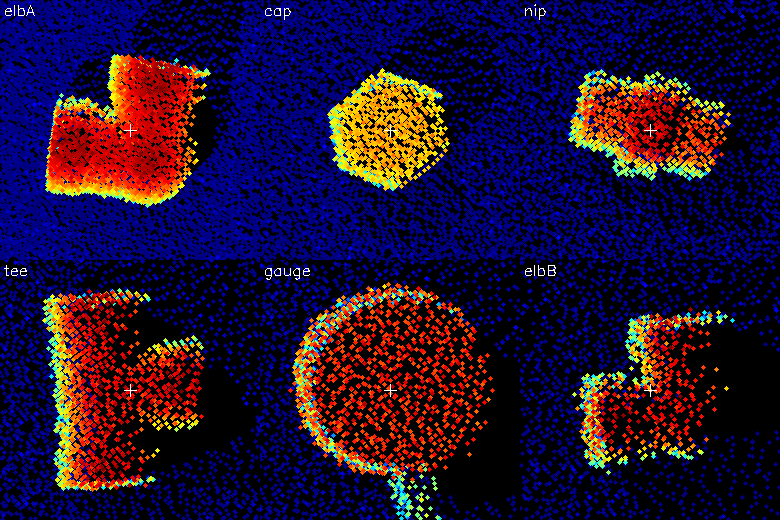

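Request:
jog_arm --pt "-1.5 -2 0 0 0 -0.1 90" --pt "-3 -5 0 0 0 -0.2 80" --pt "-5 -9 0 0 0 -0.3 80" --pt "-6 -13 0 0 0 -0.393 80" --pt "-6 -17 0 0 0 -0.393 80" --pt "-6 -17 0 0 0 -0.393 80"

```text
time_s: 0.65
eef_pos: [0.2255, 0.3832, 0.2292]
tcp_rot: [-0.002, 0.0, 1.0, -0.01]
wrist_force: [-2.1, -1.7, -1.0]
width: 0.0679
grip_force: 0.0
```

The montage (0.346 mm/px) shows elbow A's x-leg axis at (152,132) with yaw about -8°. Elbow B has the same layout, its leg at (681,389) with yaw about +4°. The tee's branch points to -y with about +4° yaw. The nipple's axis is about 75° from +x, and the cap's flats face ±y. The bin centres are nipple (0.670,0.310), tee (0.672,0.106), cap (0.693,-0.103) and elbow (0.638,-0.297).

I go above elbow A first.

Request:
jog_arm --pt "-3 -2 0 0 0 0.12 80" --pt "-6 -4 1 0 0 0.24 80" --pt "-9 -6 3 0 0 0.36 80" --pt "-12 -8 5 0 0 0.48 80" --pt "-15 -9 7 0 0 0.6 80" --pt "-17 -9 8 0 0 0.72 80" --pt "-17.85 -9 8 0 0 0.84 80" --pt "-17.85 -9 8 0 0 0.96 80" --pt "-17.85 -9 8 0 0 1.08 80" --pt "-17.85 -9 8 0 0 1.2 80" --pt "-17.85 -9 8 0 0 1.32 80" --pt "-17.85 -9 8 0 0 1.44 80"

```text
time_s: 1.65
eef_pos: [0.4077, 0.3082, 0.1511]
tcp_rot: [-0.0, 0.661, 0.75, -0.0]
wrist_force: [-0.5, 0.6, -0.0]
width: 0.0681
grip_force: 0.0
```

Request:
jog_arm --pt "0 0 0 0 0 0.12 80" --pt "0 0 0 0 0 0.24 80" --pt "0 0 0 0 0 0.27 80" --pt "0 0 0 0 0 0.27 80"

```text
time_s: 1.98
eef_pos: [0.4077, 0.3082, 0.1511]
tcp_rot: [0.0, 0.754, 0.657, -0.0]
wrist_force: [0.6, 0.6, -0.6]
width: 0.0685
grip_force: 0.0
```

```bash
cat >> h.py <<'E'
def state():
    from bench import readout
    s=readout.observe(); from scipy.spatial.transform import Rotation as Ro
    q=s["tcp_rot"];M=Ro.from_quat([*q[1:],q[0]]).as_matrix()
    print("t %.2f"%s["time_s"],"tcp",np.round(s["eef_pos"],4),"tooly yaw %.1f"%np.degrees(np.arctan2(M[1,1],M[0,1])),"z",np.round(M[:,2],3),"q",np.round(s["joint_positions"],2),"w %.4f"%s["width"],"g",s["grip_force"])
    return s,M
def top(name,x,y,f=None,half=.05,zmin=.012):
    from bench import cams
    c=cams.camera(name);W,I,ok=cloud(c)
    k=ok&(abs(W[:,0]-x)<half)&(abs(W[:,1]-y)<half)&(W[:,2]>zmin)&(W[:,2]<.05)&(I.min(1)>60); P=W[k]
    r=cv2.minAreaRect((P[:,:2]*1000).astype(np.float32))
    print("n",k.sum(),"rect",np.round(r[0],1),np.round(r[1],1),round(r[2],1),"zmax",np.round(P[:,2].max(),3))
    if f: cv2.imwrite(f,c["img"][:,:,::-1])
    return P
E
python3 - <<'E'
from h import *
state(); top("wrist",.408,.316,"pics/w1.png")
E
```

```text
t 1.98 tcp [0.4077 0.3082 0.1511] tooly yaw -7.8 z [-0. -0. -1.] q [-0.84  0.68  0.16  2.   -0.21  0.49 -0.66] w 0.0685 g 0.0
n 3701 rect [409.1 317. ] [49.7 49.4] 82.5 zmax 0.036
```

View pics/w1.png

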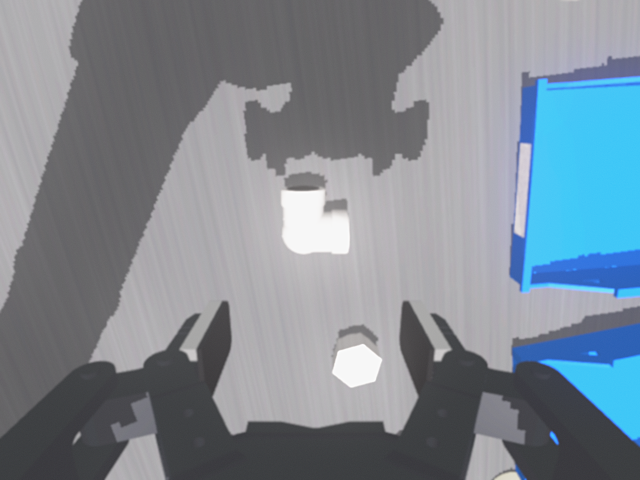

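The wrist view shows elbow A at (310,220), between the fingers in plan. It fits a 49.7 × 49.4 mm rectangle at -7.5°, so the grasp is aligned. I descend and close.

Request:
jog_arm --pt "0.05 0 4 0 0 0 80" --pt "0.05 0 8 0 0 0 80" --pt "0.05 0 11 0 0 0 80" --pt "0.05 0 13 0 0 0 80" --pt "0.05 0 14.5 0 0 0 80" --pt "0.05 0 14.5 0 0 0 80" --pt "0.05 0 14.5 0 0 0 40" --pt "0.05 0 14.5 0 0 0 30" --pt "0.05 0 14.5 0 0 0 30" --pt "0.05 0 14.5 0 0 0 30" --pt "0.05 0 14.5 0 0 0 30" --pt "0.05 0 14.5 0 0 0 30"

```text
time_s: 3.03
eef_pos: [0.4086, 0.3088, 0.0073]
tcp_rot: [0.0, 0.754, 0.657, 0.001]
wrist_force: [0.1, -0.8, 6.5]
width: 0.0477
grip_force: 62.5
```

Request:
jog_arm --pt "0 0 0 0 0 0 30" --pt "0 0 -2 0 0 0 30" --pt "0 0 -5 0 0 0 30" --pt "0 0 -9 0 0 0 30" --pt "0 0 -13 0 0 0 30" --pt "0 0 -14 0 0 0 30"

```text
time_s: 3.53
eef_pos: [0.4098, 0.3098, 0.1512]
tcp_rot: [0.0, 0.754, 0.657, 0.004]
wrist_force: [0.8, 0.1, -3.2]
width: 0.0474
grip_force: 62.8
```

Gripped at 62 N. I carry it to the elbow bin.

Request:
jog_arm --pt "-1 0.5 0 0 0 0 30" --pt "-3 1.5 0 0 0 0 30" --pt "-6 3 0 0 0 0 30" --pt "-9.2 4.5 0 0 0 0 30" --pt "-12.6 6.2 0 0 0 0 30" --pt "-16 7.8 0 0 0 0 30" --pt "-19.4 9.5 0 0 0 0 30" --pt "-22.8 11.2 0 0 0 0 30" --pt "-26.2 12.9 0 0 0 0 30" --pt "-29.6 14.6 0 0 0 0 30" --pt "-33 16.3 0 0 0 0 30" --pt "-36.4 18 0 0 0 0 30"

```text
time_s: 4.53
eef_pos: [0.5343, -0.0794, 0.1439]
tcp_rot: [-0.002, 0.754, 0.657, -0.001]
wrist_force: [0.4, -0.0, -2.2]
width: 0.0474
grip_force: 62.8
```

Request:
jog_arm --pt "-3.4 1.7 0 0 0 0 30" --pt "-6.8 3.4 0 0 0 -0.05 30" --pt "-10.2 5.1 0 0 0 -0.1 30" --pt "-13.6 6.8 0 0 0 -0.148 30" --pt "-16.2 8.1 0 0 0 -0.148 30" --pt "-17.8 8.7 0 0 0 -0.148 30" --pt "-18.6 9 0 0 0 -0.148 30" --pt "-18.6 9 0 0 0 -0.148 30" --pt "-18.6 9 0 0 0 -0.148 30"

```text
time_s: 5.28
eef_pos: [0.5982, -0.2722, 0.1444]
tcp_rot: [-0.002, 0.703, 0.711, -0.0]
wrist_force: [0.8, 1.2, -2.5]
width: 0.0473
grip_force: 62.7
```

```bash
python3 - <<'E'
from h import *
from bench import cams
state(); cv2.imwrite("pics/w2.png",cams.camera("wrist")["img"][:,:,::-1])
E
```

```text
t 5.28 tcp [ 0.5982 -0.2722  0.1444] tooly yaw 0.6 z [-0.003  0.003 -1.   ] q [ 0.38  0.83 -0.04  1.54  0.04  0.78  0.33] w 0.0473 g 62.664992809295654
```

View pics/w2.png

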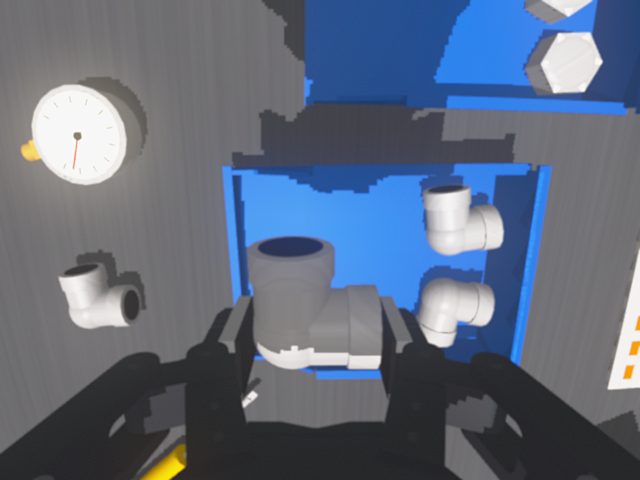

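The wrist view shows elbow A held over the bin floor, with the stock elbows behind it at x of 420 px and beyond, so there is room to lower. I lower and release.

Request:
jog_arm --pt "0 0.3 3 0 0 0 30" --pt "0 0.3 6 0 0 0 30" --pt "0 0.3 9 0 0 0 30" --pt "0 0.3 11 0 0 0 30" --pt "0 0.3 12.3 0 0 0 30" --pt "0 0.3 12.8 0 0 0 30" --pt "0 0.3 12.9 0 0 0 30" --pt "0 0.3 12.9 0 0 0 30"

```text
time_s: 6.0
eef_pos: [0.6035, -0.2731, 0.0181]
tcp_rot: [0.001, 0.703, 0.711, 0.0]
wrist_force: [-0.1, 0.5, -2.2]
width: 0.0471
grip_force: 62.7
```

Request:
jog_arm --pt "0 0 0.6 0 0 0 30" --pt "0 0 0.6 0 0 0 30" --pt "0 0 0.6 0 0 0 75" --pt "0 0 0.6 0 0 0 75" --pt "0 0 0.6 0 0 0 75" --pt "0 0 0.6 0 0 0 75" --pt "0 0 -2 0 0 0 75" --pt "0 0 -5 0 0 0 75" --pt "0 0 -9 0 0 0 75" --pt "0 0 -13 0 0 0 75"

```text
time_s: 6.83
eef_pos: [0.602, -0.2733, 0.1483]
tcp_rot: [-0.001, 0.704, 0.711, -0.0]
wrist_force: [1.2, 0.2, 0.2]
width: 0.0642
grip_force: 0.0
```

```bash
python3 - <<'E'
from h import *
s,M=state(); P=top("wrist",.426,-.322); 
top("wrist",.603,-.265,half=.045,zmin=.02)
E
```

```text
t 6.83 tcp [ 0.602  -0.2733  0.1483] tooly yaw 0.6 z [-0.001  0.001 -1.   ] q [ 0.38  0.83 -0.04  1.52  0.04  0.79  0.33] w 0.0642 g 0.0
n 3114 rect [ 427.7 -325.3] [49.9 50.7] 6.7 zmax 0.036
n 3531 rect [ 599.9 -256.1] [51.9 81.2] 20.2 zmax 0.047
```

Request:
jog_arm --pt "-0.6 -1.5 0 0 0 0 80" --pt "-1.7 -5 0 0 0 -0.05 80" --pt "-2.9 -8.7 0 0 0 -0.106 80" --pt "-4.1 -12.3 0 0 0 -0.106 80" --pt "-5.2 -15.6 0 0 0 -0.106 80" --pt "-5.85 -17.4 1 0 0 -0.106 80" --pt "-5.85 -17.4 4 0 0 -0.106 80" --pt "-5.85 -17.4 7 0 0 -0.106 80" --pt "-5.85 -17.4 8 0 0 -0.106 80" --pt "-5.85 -17.4 8 0 0 -0.106 80"

```text
time_s: 7.77
eef_pos: [0.4279, -0.3326, 0.0651]
tcp_rot: [-0.002, 0.665, 0.747, -0.0]
wrist_force: [-0.4, 0.1, -0.2]
width: 0.0682
grip_force: 0.0
```

```bash
python3 - <<'E'
from h import *
s,M=state(); top("wrist",.428,-.325); d=np.array([.4287,-.3335,.006])-s["eef_pos"]; print("tool cm",np.round(M.T@d*100,2))
E
```

```text
t 7.77 tcp [ 0.4279 -0.3326  0.0651] tooly yaw 6.7 z [-0.004  0.003 -1.   ] q [ 0.62  0.84 -0.07  1.94  0.14  0.37  0.56] w 0.0682 g 0.0
n 7136 rect [ 426.8 -324.4] [49.1 48. ] 5.5 zmax 0.036
tool cm [-0.12  0.09  5.91]
```

Request:
jog_arm --pt "0 0 2.5 0 0 0 80" --pt "0 0 4.5 0 0 0 80" --pt "0 0 5.6 0 0 0 80" --pt "0 0 5.8 0 0 0 80" --pt "0 0 5.8 0 0 0 40" --pt "0 0 5.8 0 0 0 30" --pt "0 0 5.8 0 0 0 30" --pt "0 0 5.8 0 0 0 30" --pt "0 0 5.8 0 0 0 30" --pt "0 0 5.8 0 0 0 30"

```text
time_s: 8.65
eef_pos: [0.4302, -0.3344, 0.0108]
tcp_rot: [0.001, 0.665, 0.747, 0.0]
wrist_force: [-0.5, -0.6, 7.3]
width: 0.0471
grip_force: 61.5
```

Request:
jog_arm --pt "0 0 0 0 0 0 30" --pt "0 0 -2 0 0 0 30" --pt "0 0 -5 0 0 0 30" --pt "0 0 -9 0 0 0 30" --pt "0 0 -13 0 0 0 30" --pt "0 0 -14 0 0 0 30" --pt "0 0 -14 0 0 0 30"

```text
time_s: 9.23
eef_pos: [0.4311, -0.3353, 0.1529]
tcp_rot: [0.004, 0.665, 0.747, 0.001]
wrist_force: [-0.8, 0.4, -1.6]
width: 0.0471
grip_force: 62.7
```

```bash
python3 - <<'E'
from h import *
s,M=state(); d=np.array([.6,-.342,.145])-s["eef_pos"]; print("tool cm",np.round(M.T@d*100,2))
E
```

```text
t 9.23 tcp [ 0.4311 -0.3353  0.1529] tooly yaw 6.6 z [ 0.006 -0.004 -1.   ] q [ 0.63  0.69 -0.1   1.89  0.12  0.55  0.58] w 0.0471 g 62.65740394592285
tool cm [-2.61 16.69  0.9 ]
```

Request:
jog_arm --pt "0 1 0 0 0 0 30" --pt "-0.5 4 0 0 0 0.04 30" --pt "-1 7.5 0 0 0 0.098 30" --pt "-1.7 11 0 0 0 0.098 30" --pt "-2.3 14 0 0 0 0.098 30" --pt "-2.6 16 0.9 0 0 0.098 30" --pt "-2.6 16.8 1.5 0 0 0.098 30" --pt "-2.6 16.8 4 0 0 0.098 30" --pt "-2.6 16.8 6 0 0 0.098 30" --pt "-2.6 16.8 7 0 0 0.098 30" --pt "-2.6 16.8 7 0 0 0.098 30"

```text
time_s: 10.15
eef_pos: [0.5956, -0.3383, 0.0743]
tcp_rot: [-0.005, 0.701, 0.714, -0.002]
wrist_force: [-0.7, -0.2, -1.6]
width: 0.0469
grip_force: 62.5
```

```bash
python3 - <<'E'
from h import *
from bench import cams
s,M=state(); d=np.array([.602,-.342,.018])-s["eef_pos"]; print("tool cm",np.round(M.T@d*100,2))
cv2.imwrite("pics/w3.png",cams.camera("wrist")["img"][:,:,::-1])
E
```

```text
t 10.15 tcp [ 0.5956 -0.3383  0.0743] tooly yaw 1.0 z [-0.009  0.004 -1.   ] q [ 0.47  0.96 -0.05  1.47  0.06  0.72  0.42] w 0.0469 g 62.52561807632446
tool cm [-0.41  0.69  5.63]
```

View pics/w3.png

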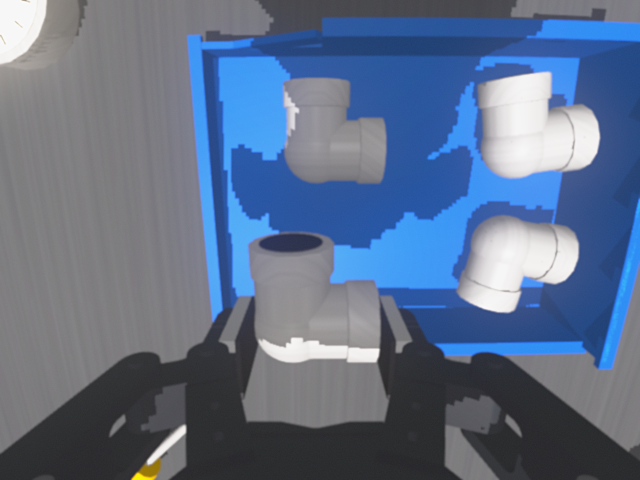

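Elbow A lies flat at (330,130) in the bin. The held elbow B is clear of it and of the near wall, so I lower and release it.

Request:
jog_arm --pt "-0.1 0.6 2 0 0 0 30" --pt "-0.1 0.6 4 0 0 0 30" --pt "-0.1 0.6 5 0 0 0 30" --pt "-0.1 0.6 5.6 0 0 0 30" --pt "-0.1 0.6 5.7 0 0 0 30" --pt "-0.1 0.6 5.7 0 0 0 30"

```text
time_s: 10.7
eef_pos: [0.6053, -0.3413, 0.0228]
tcp_rot: [0.0, 0.701, 0.713, 0.0]
wrist_force: [0.2, -0.2, -1.8]
width: 0.047
grip_force: 62.5
```

Request:
jog_arm --pt "0 0 0 0 0 0 75" --pt "0 0 0 0 0 0 75" --pt "0 0 0 0 0 0 75" --pt "0 0 0 0 0 0 75" --pt "0 0 -2 0 0 0 75" --pt "0 0 -5 0 0 0 75" --pt "0 0 -9 0 0 0 75" --pt "0 0 -13 0 0 0 75" --pt "0 0 -14 0 0 0 75"

```text
time_s: 11.45
eef_pos: [0.609, -0.3432, 0.17]
tcp_rot: [0.006, 0.701, 0.713, 0.002]
wrist_force: [0.8, 0.0, 0.7]
width: 0.0639
grip_force: 0.0
```

```bash
python3 - <<'E'
from h import *
s,M=state(); d=np.array([.465,-.057,.15])-s["eef_pos"]; print("tool cm",np.round(M.T@d*100,2))
top("wrist",.6,-.265,half=.035,zmin=.02);top("wrist",.6,-.335,half=.034,zmin=.02)
E
```

```text
t 11.45 tcp [ 0.609  -0.3432  0.17  ] tooly yaw 1.0 z [ 0.011 -0.006 -1.   ] q [ 0.47  0.85 -0.05  1.39  0.05  0.89  0.42] w 0.0639 g 0.0
tool cm [ 28.88 -13.91   1.68]
n 3945 rect [ 603.4 -264.9] [49.3 48.9] 1.4 zmax 0.039
n 3297 rect [ 607.9 -338.2] [50.3 61.5] 0.6 zmax 0.048
```

Request:
jog_arm --pt "1 -0.5 0 0 0 -0.1 80" --pt "4 -2 0 0 0 -0.22 80" --pt "7.5 -3.7 0 0 0 -0.34 80" --pt "11 -5.4 0 0 0 -0.46 80" --pt "14.5 -7.1 0.5 0 0 -0.58 80" --pt "18 -8.8 1 0 0 -0.7 80" --pt "21.5 -10.5 1 0 0 -0.82 80" --pt "25 -12.1 1 0 0 -0.94 80" --pt "27.5 -13.3 1 0 0 -1.06 80" --pt "28.9 -13.9 1 0 0 -1.18 80" --pt "28.9 -13.9 1 0 0 -1.3 80" --pt "28.9 -13.9 1 0 0 -1.42 80"

```text
time_s: 12.55
eef_pos: [0.4596, -0.053, 0.1516]
tcp_rot: [-0.001, 0.062, 0.998, 0.0]
wrist_force: [0.3, 0.1, 0.3]
width: 0.0683
grip_force: 0.0
```

Request:
jog_arm --pt "0 0 0 0 0 -0.1 80" --pt "0 0 0 0 0 -0.2 80" --pt "0 0 0 0 0 -0.2 80" --pt "0 0 0 0 0 -0.2 80"

```text
time_s: 12.88
eef_pos: [0.4603, -0.0546, 0.1516]
tcp_rot: [-0.001, -0.032, 0.999, 0.0]
wrist_force: [0.7, -0.0, 0.2]
width: 0.0685
grip_force: 0.0
```

```bash
python3 - <<'E'
from h import *
s,M=state(); P=top("wrist",.465,-.057,"pics/w4.png"); 
top("side",.6,-.265,half=.035,zmin=.02);top("side",.606,-.334,half=.032,zmin=.02)
E
```

```text
t 12.88 tcp [ 0.4603 -0.0546  0.1516] tooly yaw 93.7 z [-0.002  0.001 -1.   ] q [ 0.28  0.65 -0.41  2.11  0.54  0.49  1.09] w 0.0685 g 0.0
n 4695 rect [465.4 -55.1] [66.7 49.5] 4.3 zmax 0.036
n 159 rect [ 597.6 -255.1] [49.7 41.4] 25.1 zmax 0.035
n 200 rect [ 606.3 -334.3] [48.1 60. ] 2.6 zmax 0.034
```

View pics/w4.png

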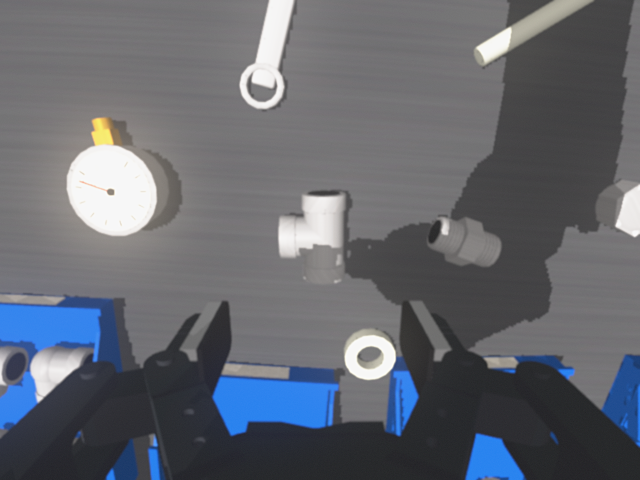

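The tee is at (312,235), square between the fingers and 5 mm off in x. Its outline measures 66.7 × 49.5 mm, which fits. I descend and grip.

Request:
jog_arm --pt "-0.5 -0.05 4 0 0 0 80" --pt "-0.5 -0.05 8 0 0 0 80" --pt "-0.5 -0.05 11 0 0 0 80" --pt "-0.5 -0.05 13 0 0 0 80" --pt "-0.5 -0.05 14.5 0 0 0 80" --pt "-0.5 -0.05 14.5 0 0 0 80" --pt "-0.5 -0.05 14.5 0 0 0 40" --pt "-0.5 -0.05 14.5 0 0 0 30" --pt "-0.5 -0.05 14.5 0 0 0 30" --pt "-0.5 -0.05 14.5 0 0 0 30" --pt "-0.5 -0.05 14.5 0 0 0 30" --pt "-0.5 -0.05 14.5 0 0 0 30"

```text
time_s: 14.03
eef_pos: [0.4665, -0.055, 0.0083]
tcp_rot: [0.001, -0.033, 0.999, 0.0]
wrist_force: [-1.0, 0.3, 8.0]
width: 0.0463
grip_force: 62.8
```

Request:
jog_arm --pt "0 0 0 0 0 0 30" --pt "0 0 -2 0 0 0 30" --pt "0 0 -5 0 0 0 30" --pt "0 0 -9 0 0 0 30" --pt "0 0 -13 0 0 0 30" --pt "0 0 -14 0 0 0 30" --pt "0 0 -14 0 0 0 30"

```text
time_s: 14.62
eef_pos: [0.4679, -0.0551, 0.1504]
tcp_rot: [0.003, -0.033, 0.999, 0.0]
wrist_force: [0.6, -0.3, -3.6]
width: 0.0461
grip_force: 63.5
```

```bash
python3 - <<'E'
from h import *
s,M=state(); d=np.array([.635,.104,.15])-s["eef_pos"]; print("tool cm",np.round(M.T@d*100,2))
E
```

```text
t 14.62 tcp [ 0.4679 -0.0551  0.1504] tooly yaw 93.8 z [ 0.007  0.    -1.   ] q [ 0.3   0.66 -0.45  2.1   0.59  0.5   1.05] w 0.0461 g 63.549239337444305
tool cm [-17.72  14.77   0.16]
```

Request:
jog_arm --pt "-1 0.8 0 0 0 0 30" --pt "-3.5 2.9 0 0 0 0 30" --pt "-6.2 5.2 0 0 0 0 30" --pt "-8.9 7.4 0 0 0 0 30" --pt "-11.6 9.7 0 0 0 0 30" --pt "-14.3 11.9 0 0 0 0 30" --pt "-16.5 13.7 0 0 0 0 30" --pt "-17.7 14.8 1 0 0 0 30" --pt "-17.7 14.8 4 0 0 0 30" --pt "-17.7 14.8 6 0 0 0 30" --pt "-17.7 14.8 7 0 0 0 30" --pt "-17.7 14.8 7 0 0 0 30"

```text
time_s: 15.62
eef_pos: [0.6296, 0.1046, 0.0724]
tcp_rot: [-0.004, -0.034, 0.999, -0.001]
wrist_force: [-0.4, 0.2, -2.8]
width: 0.0462
grip_force: 63.3
```

```bash
python3 - <<'E'
from h import *
from bench import cams
s,M=state(); d=np.array([.635,.104,.016])-s["eef_pos"]; print("tool cm",np.round(M.T@d*100,2))
cv2.imwrite("pics/w5.png",cams.camera("wrist")["img"][:,:,::-1])
E
```

```text
t 15.62 tcp [0.6296 0.1046 0.0724] tooly yaw 93.9 z [-0.008 -0.003 -1.   ] q [-0.01  0.94 -0.42  1.62  0.54  0.71  0.94] w 0.0462 g 63.26535701751709
tool cm [-0.59 -0.08  5.64]
```

View pics/w5.png

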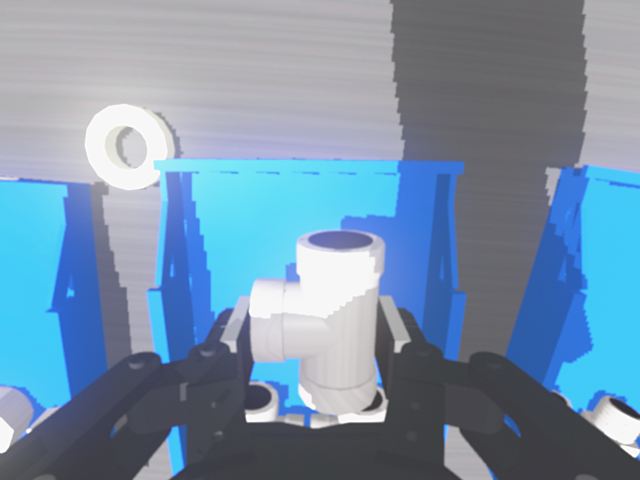

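The held tee is centred in its bin, clear of the lip at row 165 and of the stock behind. I lower and release.

Request:
jog_arm --pt "-0.1 0 2 0 0 0 30" --pt "-0.1 0 4 0 0 0 30" --pt "-0.1 0 5.3 0 0 0 30" --pt "-0.1 0 6 0 0 0 30" --pt "-0.1 0 6 0 0 0 30" --pt "-0.1 0 6 0 0 0 30"

```text
time_s: 16.17
eef_pos: [0.6341, 0.1051, 0.0178]
tcp_rot: [0.0, -0.034, 0.999, 0.0]
wrist_force: [0.7, 0.3, -1.7]
width: 0.0462
grip_force: 63.4
```

Request:
jog_arm --pt "0 0 0 0 0 0 80" --pt "0 0 0 0 0 0 80" --pt "0 0 0 0 0 0 80" --pt "0 0 0 0 0 0 80" --pt "0 0 -2 0 0 0 80" --pt "0 0 -5 0 0 0 80" --pt "0 0 -9 0 0 0 80" --pt "0 0 -13 0 0 0 80" --pt "0 0 -14 0 0 0 80"

```text
time_s: 16.92
eef_pos: [0.6373, 0.1066, 0.1644]
tcp_rot: [0.005, -0.033, 0.999, 0.002]
wrist_force: [1.4, 1.0, 0.6]
width: 0.0681
grip_force: 0.0
```

```bash
python3 - <<'E'
from h import *
s,M=state(); top("wrist",.637,.104,half=.042,zmin=.02); d=np.array([.461,.062,.15])-s["eef_pos"]; print("tool cm",np.round(M.T@d*100,2))
E
```

```text
t 16.92 tcp [0.6373 0.1066 0.1644] tooly yaw 93.8 z [ 0.011  0.004 -1.   ] q [ 0.02  0.83 -0.49  1.56  0.47  0.86  1.  ] w 0.0681 g 0.0
n 4463 rect [634.  106.7] [66.8 49. ] 3.5 zmax 0.039
tool cm [17.9  -3.27  1.23]
```

Request:
jog_arm --pt "1.5 -0.3 0 0 0 0.1 80" --pt "5 -1 0 0 0 0.2 80" --pt "8.7 -1.6 0 0 0 0.328 80" --pt "12.3 -2.2 0 0 0 0.328 80" --pt "15.6 -2.9 1 0 0 0.328 80" --pt "17.7 -3.2 3 0 0 0.328 80" --pt "17.9 -3.2 5 0 0 0.328 80" --pt "17.9 -3.2 6 0 0 0.328 80" --pt "17.9 -3.2 6 0 0 0.328 80" --pt "17.9 -3.2 6 0 0 0.328 80"

```text
time_s: 17.8
eef_pos: [0.457, 0.0611, 0.097]
tcp_rot: [-0.0, 0.13, 0.992, -0.0]
wrist_force: [1.0, -0.2, 0.5]
width: 0.0686
grip_force: 0.0
```

```bash
python3 - <<'E'
from h import *
s,M=state(); P=top("wrist",.461,.062,"pics/w6.png"); d=np.array([.461,.062,.006])-s["eef_pos"]; print("tool cm",np.round(M.T@d*100,2))
E
```

```text
t 17.80 tcp [0.457  0.0611 0.097 ] tooly yaw 75.1 z [-0.001 -0.    -1.   ] q [-0.09  0.74 -0.23  2.16  0.55  0.3   0.52] w 0.0686 g 0.0
n 3694 rect [462.7  61.9] [50.  36.8] 75.5 zmax 0.035
tool cm [-0.37  0.2   9.1 ]
```

View pics/w6.png

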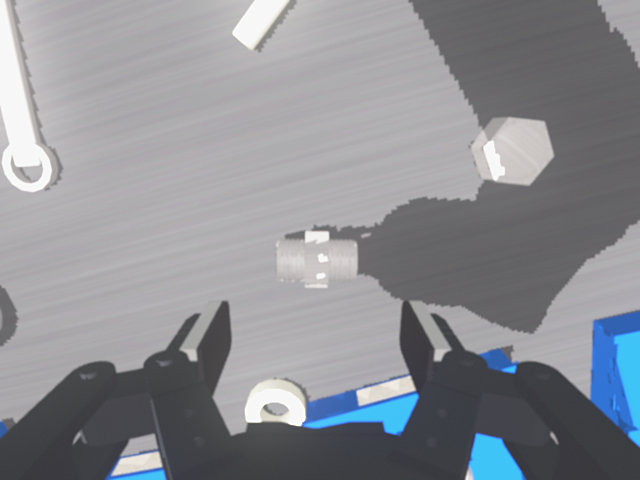

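The nipple lies at (317,260), parallel to the closing line, with a 50 × 37 mm outline. I descend and grip it end to end.

Request:
jog_arm --pt "-0.5 0.2 3 0 0 0 80" --pt "-0.5 0.2 6 0 0 0 80" --pt "-0.5 0.2 8 0 0 0 80" --pt "-0.5 0.2 9.2 0 0 0 80" --pt "-0.5 0.2 9.2 0 0 0 80" --pt "-0.5 0.2 9.2 0 0 0 50" --pt "-0.5 0.2 9.2 0 0 0 40" --pt "-0.5 0.2 9.2 0 0 0 35" --pt "-0.5 0.2 9.2 0 0 0 35" --pt "-0.5 0.2 9.2 0 0 0 35" --pt "-0.5 0.2 9.2 0 0 0 35"

```text
time_s: 18.77
eef_pos: [0.4635, 0.0617, 0.0065]
tcp_rot: [0.001, 0.13, 0.991, 0.001]
wrist_force: [0.4, -0.1, 8.0]
width: 0.0478
grip_force: 62.5
```

Request:
jog_arm --pt "0 0 0 0 0 0 35" --pt "0 0 -2 0 0 0 35" --pt "0 0 -5 0 0 0 35" --pt "0 0 -9 0 0 0 35" --pt "0 0 -13 0 0 0 35" --pt "0 0 -14 0 0 0 35" --pt "0 0 -14 0 0 0 35"

```text
time_s: 19.35
eef_pos: [0.4645, 0.0617, 0.1486]
tcp_rot: [0.003, 0.131, 0.991, 0.001]
wrist_force: [-0.0, 0.5, -2.0]
width: 0.0479
grip_force: 62.7
```

```bash
python3 - <<'E'
from h import *
s,M=state(); d=np.array([.635,.310,.15])-s["eef_pos"]; print("tool cm",np.round(M.T@d*100,2))
E
```

```text
t 19.35 tcp [0.4645 0.0617 0.1486] tooly yaw 75.0 z [ 0.007  0.002 -1.   ] q [ 0.01  0.65 -0.38  2.11  0.52  0.47  0.54] w 0.0479 g 62.66187071800232
tool cm [-1.003e+01  2.840e+01  2.000e-02]
```

Request:
jog_arm --pt "-0.3 1 0 0 0 0 35" --pt "-1.4 4 0 0 0 -0.05 35" --pt "-2.6 7.5 0 0 0 -0.1 35" --pt "-3.9 11 0 0 0 -0.15 35" --pt "-5.1 14.5 0 0 0 -0.21 35" --pt "-6.4 18 0 0 0 -0.21 35" --pt "-7.6 21.5 0 0 0 -0.21 35" --pt "-8.8 25 0 0 0 -0.21 35" --pt "-9.7 27.5 1 0 0 -0.21 35" --pt "-10 28.4 4 0 0 -0.21 35" --pt "-10 28.4 7 0 0 -0.21 35" --pt "-10 28.4 7 0 0 -0.21 35"

```text
time_s: 20.35
eef_pos: [0.6268, 0.3087, 0.0658]
tcp_rot: [-0.006, 0.024, 1.0, -0.004]
wrist_force: [-1.2, -0.7, -2.4]
width: 0.0476
grip_force: 62.5
```

```bash
python3 - <<'E'
from h import *
from bench import cams
s,M=state(); d=np.array([.635,.310,.013])-s["eef_pos"]; print("tool cm",np.round(M.T@d*100,2))
cv2.imwrite("pics/w7.png",cams.camera("wrist")["img"][:,:,::-1])
E
```

```text
t 20.35 tcp [0.6268 0.3087 0.0658] tooly yaw 87.3 z [-0.013 -0.009 -1.   ] q [-0.32  1.02 -0.43  1.4   0.5   0.84  0.61] w 0.0476 g 62.47019648551941
tool cm [-0.88  0.21  5.26]
```

View pics/w7.png

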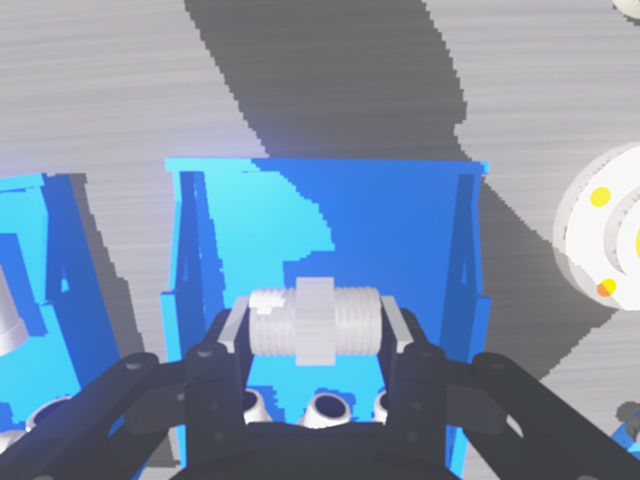

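The nipple is held centrally over its bin, with the stock behind it. I lower and release.

Request:
jog_arm --pt "-0.1 0 2 0 0 0 35" --pt "-0.1 0 4 0 0 0 35" --pt "-0.1 0 5.2 0 0 0 35" --pt "-0.1 0 5.6 0 0 0 35" --pt "-0.1 0 5.6 0 0 0 35" --pt "-0.1 0 5.6 0 0 0 35"

```text
time_s: 20.9
eef_pos: [0.6339, 0.3105, 0.0203]
tcp_rot: [0.001, 0.026, 1.0, 0.0]
wrist_force: [-1.0, -0.4, -0.6]
width: 0.0474
grip_force: 62.6
```

Request:
jog_arm --pt "0 0 0 0 0 0 70" --pt "0 0 0 0 0 0 70" --pt "0 0 0 0 0 0 70" --pt "0 0 0 0 0 0 70" --pt "0 0 -2 0 0 0 70" --pt "0 0 -5 0 0 0 70" --pt "0 0 -9 0 0 0 70" --pt "0 0 -13 0 0 0 70" --pt "0 0 -14 0 0 0 70"

```text
time_s: 21.65
eef_pos: [0.6366, 0.3128, 0.1671]
tcp_rot: [0.005, 0.026, 1.0, 0.004]
wrist_force: [1.1, 0.4, 0.2]
width: 0.0599
grip_force: 0.0
```

```bash
python3 - <<'E'
from h import *
s,M=state(); top("wrist",.635,.31,half=.045,zmin=.014); d=np.array([.426,.191,.15])-s["eef_pos"]; print("tool cm",np.round(M.T@d*100,2))
E
```

```text
t 21.65 tcp [0.6366 0.3128 0.1671] tooly yaw 87.1 z [ 0.01   0.007 -1.   ] q [-0.3   0.9  -0.48  1.34  0.45  0.99  0.66] w 0.0599 g 0.0
n 2317 rect [633.6 312.2] [49.7 35.7] 86.7 zmax 0.039
tool cm [ 20.42 -13.26   1.42]
```

Request:
jog_arm --pt "1.2 -0.8 0 0 0 -0.08 70" --pt "4.4 -2.8 0 0 0 -0.08 70" --pt "7.6 -4.9 0 0 0 -0.08 70" --pt "10.8 -7 0 0 0 -0.08 70" --pt "14 -9.1 0 0 0 -0.08 70" --pt "17.2 -11.2 1 0 0 -0.08 70" --pt "19.6 -12.8 3 0 0 -0.08 70" --pt "20.4 -13.3 5 0 0 -0.08 70" --pt "20.4 -13.3 6 0 0 -0.08 70" --pt "20.4 -13.3 6 0 0 -0.08 70" --pt "20.4 -13.3 6 0 0 -0.08 70"

```text
time_s: 22.62
eef_pos: [0.423, 0.188, 0.0991]
tcp_rot: [-0.0, -0.015, 1.0, -0.0]
wrist_force: [0.4, 0.2, 0.2]
width: 0.0599
grip_force: 0.0
```

```bash
python3 - <<'E'
from h import *
s,M=state(); P=top("wrist",.426,.191,"pics/w8.png")
h=cv2.convexHull((P[:,:2]*1000).astype(np.float32)); m=cv2.moments(h); c=np.array([m["m10"],m["m01"]])/m["m00"]/1000
# width across direction vs angle: minima = flats
q=h[:,0]; a=np.arange(60,121,3); print([(int(t),round(float(np.ptp(q@[np.cos(np.radians(t)),np.sin(np.radians(t))])),1)) for t in a])
d=np.array([*c,.004])-s["eef_pos"]; print(c,"tool cm",np.round(M.T@d*100,2))
E
```

```text
t 22.62 tcp [0.423  0.188  0.0991] tooly yaw 91.7 z [-0. -0. -1.] q [-0.32  0.74 -0.32  2.15  0.67  0.34  0.4 ] w 0.0599 g 0.0
n 3080 rect [427.2 190.5] [41.6 36. ] 9.8 zmax 0.028
[(60, 40.6), (63, 40.9), (66, 41.1), (69, 41.2), (72, 41.2), (75, 41.1), (78, 40.9), (81, 40.5), (84, 40.1), (87, 39.5), (90, 38.8), (93, 38.1), (96, 37.2), (99, 36.3), (102, 36.7), (105, 37.7), (108, 38.5), (111, 39.3), (114, 39.9), (117, 40.5), (120, 40.9)]
[0.42731371 0.19050023] tool cm [-0.44  0.24  9.51]
```

View pics/w8.png

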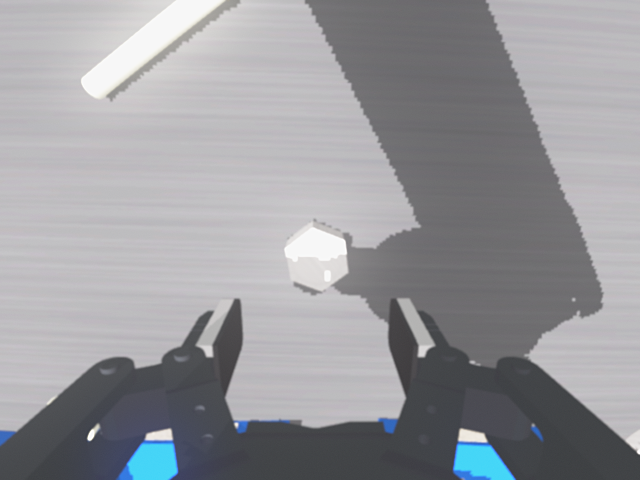

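The cap is at (317,256), with a flat at about 99.5° and 36 mm across flats. I turn 8°, descend and grip.

Request:
jog_arm --pt "-0.4 0.2 3 0 0 -0.1 70" --pt "-0.4 0.2 6 0 0 -0.14 70" --pt "-0.4 0.2 8 0 0 -0.14 70" --pt "-0.4 0.2 9.3 0 0 -0.14 70" --pt "-0.4 0.2 9.3 0 0 -0.14 70" --pt "-0.4 0.2 9.3 0 0 -0.14 45" --pt "-0.4 0.2 9.3 0 0 -0.14 30" --pt "-0.4 0.2 9.3 0 0 -0.14 20" --pt "-0.4 0.2 9.3 0 0 -0.14 20" --pt "-0.4 0.2 9.3 0 0 -0.14 20" --pt "-0.4 0.2 9.3 0 0 -0.14 20" --pt "-0.4 0.2 9.3 0 0 -0.14 20"

```text
time_s: 23.67
eef_pos: [0.4277, 0.1902, 0.0076]
tcp_rot: [0.001, -0.084, 0.996, 0.001]
wrist_force: [-0.6, 0.0, 7.4]
width: 0.0347
grip_force: 60.8
```

Request:
jog_arm --pt "0 0 0 0 0 0 20" --pt "0 0 -2 0 0 0 20" --pt "0 0 -5 0 0 0 20" --pt "0 0 -9 0 0 0 20" --pt "0 0 -13 0 0 0 20" --pt "0 0 -14 0 0 0 20" --pt "0 0 -14 0 0 0 20"

```text
time_s: 24.25
eef_pos: [0.4288, 0.1904, 0.1497]
tcp_rot: [0.003, -0.084, 0.996, 0.002]
wrist_force: [0.0, 0.3, -1.3]
width: 0.0348
grip_force: 60.6
```

```bash
python3 - <<'E'
from h import *
s,M=state(); d=np.array([.655,-.103,.15])-s["eef_pos"]; print("tool cm",np.round(M.T@d*100,2))
E
```

```text
t 24.25 tcp [0.4288 0.1904 0.1497] tooly yaw 99.6 z [ 0.006  0.004 -1.   ] q [-0.2   0.67 -0.51  2.1   0.65  0.52  0.55] w 0.0348 g 60.550441006198525
tool cm [-17.41 -32.7    0.  ]
```

Request:
jog_arm --pt "-0.8 -1.5 0 0 0 0.05 20" --pt "-2.4 -4.6 0 0 0 0.1 20" --pt "-4.1 -7.7 0 0 0 0.168 20" --pt "-5.8 -10.9 0 0 0 0.168 20" --pt "-7.5 -14.1 0 0 0 0.168 20" --pt "-9.2 -17.3 0 0 0 0.168 20" --pt "-10.9 -20.5 0 0 0 0.168 20" --pt "-12.6 -23.7 0 0 0 0.168 20" --pt "-14.3 -26.9 0 0 0 0.168 20" --pt "-15.8 -29.7 0 0 0 0.168 20" --pt "-17 -31.9 0 0 0 0.168 20" --pt "-17.4 -32.7 1 0 0 0.168 20"

```text
time_s: 25.25
eef_pos: [0.6559, -0.1091, 0.1356]
tcp_rot: [0.002, 0.003, 1.0, -0.002]
wrist_force: [1.4, -1.1, -1.7]
width: 0.0342
grip_force: 60.5
```

Request:
jog_arm --pt "0 0 1 0 0 0 20" --pt "0 0 3 0 0 0 20" --pt "0 0 5 0 0 0 20" --pt "0 0 6 0 0 0 20" --pt "0 0 6 0 0 0 20"

```text
time_s: 25.67
eef_pos: [0.6497, -0.1013, 0.0724]
tcp_rot: [-0.004, -0.002, 1.0, 0.0]
wrist_force: [-1.1, -1.1, -1.6]
width: 0.0347
grip_force: 60.5
```

```bash
python3 - <<'E'
from h import *
from bench import cams
s,M=state(); d=np.array([.655,-.103,.0145])-s["eef_pos"]; print("tool cm",np.round(M.T@d*100,2))
cv2.imwrite("pics/w9.png",cams.camera("wrist")["img"][:,:,::-1])
E
```

```text
t 25.67 tcp [ 0.6497 -0.1013  0.0724] tooly yaw 90.3 z [-0.008  0.001 -1.   ] q [ 0.36  0.98 -0.53  1.55  0.63  0.79  1.14] w 0.0347 g 60.4616930661723
tool cm [-0.58 -0.17  5.79]
```

View pics/w9.png

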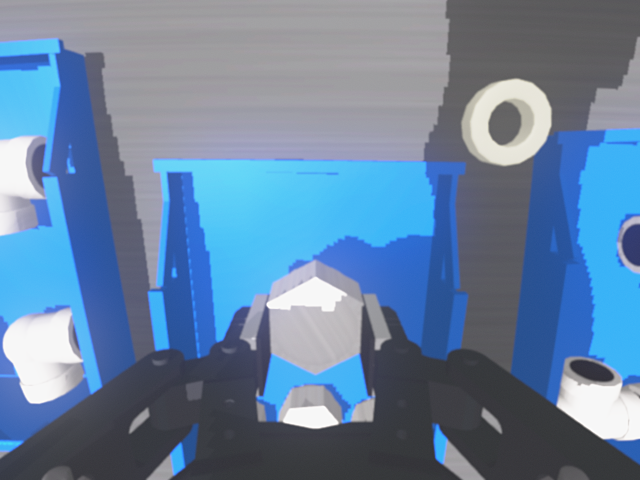

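The cap is held in the middle of its bin, with the stock caps behind. I lower, release and back off.

Request:
jog_arm --pt "-0.1 0 2 0 0 0 20" --pt "-0.1 0 4 0 0 0 20" --pt "-0.1 0 5.6 0 0 0 20" --pt "-0.1 0 6.2 0 0 0 20" --pt "-0.1 0 6.2 0 0 0 20" --pt "-0.1 0 6.2 0 0 0 20"

```text
time_s: 26.22
eef_pos: [0.6548, -0.1029, 0.0148]
tcp_rot: [0.0, -0.001, 1.0, 0.0]
wrist_force: [0.7, -0.9, -0.7]
width: 0.0343
grip_force: 60.5
```

Request:
jog_arm --pt "0 0 0 0 0 0 60" --pt "0 0 0 0 0 0 60" --pt "0 0 0 0 0 0 60" --pt "0 0 0 0 0 0 60" --pt "0 0 -2 0 0 0 60" --pt "0 0 -5 0 0 0 60" --pt "0 0 -9 0 0 0 60" --pt "0 0 -13 0 0 0 60" --pt "5 0 -16 0 0 0 60" --pt "9 0 -16 0 0 0 60" --pt "12 0 -16 0 0 0 60" --pt "12 0 -16 0 0 0 60"

```text
time_s: 27.22
eef_pos: [0.5208, -0.1041, 0.1735]
tcp_rot: [-0.009, -0.002, 1.0, -0.002]
wrist_force: [-2.8, -0.9, -1.0]
width: 0.0512
grip_force: 0.0
```

```bash
python3 - <<'E'
from h import *
from bench import cams
state()
top("wrist",.655,-.102,half=.035,zmin=.012); top("scene",.434,-.2,half=.045)
top("wrist",.434,-.2,half=.045)
cv2.imwrite("pics/s2.png",cams.camera("scene")["img"][:,:,::-1])
E
```

```text
t 27.22 tcp [ 0.5208 -0.1041  0.1735] tooly yaw 90.3 z [-0.017 -0.004 -1.   ] q [ 0.46  0.71 -0.6   1.88  0.58  0.75  1.11] w 0.0512 g 0.0
n 1538 rect [ 653.7 -101.7] [41.6 35.2] 0.5 zmax 0.031
n 580 rect [ 434.8 -204.6] [73.9 65. ] 49.5 zmax 0.034
n 7195 rect [ 434.2 -205.4] [77.  65.8] 47.3 zmax 0.034
```

View pics/s2.png

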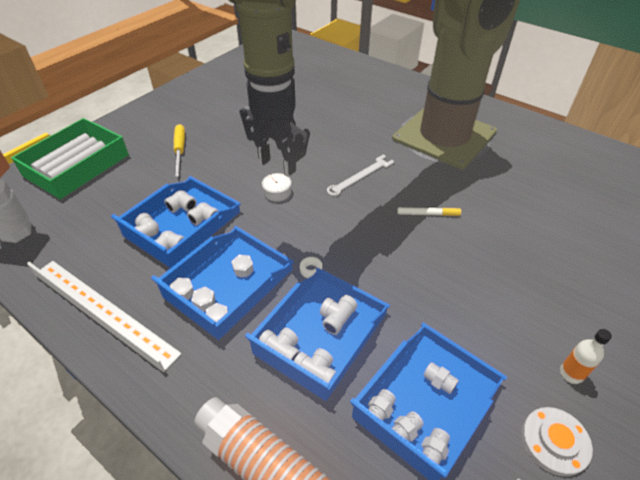

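The scene picture shows all five fittings lying in the right bins: elbows at (180,202) and (202,213), cap (243,265), tee (340,315), nipple (440,378). The gauge is still at (277,187) and the gripper is clear. I let the arm settle, then hand the job in.

Request:
jog_arm --pt "0 0 0 0 0 0 60" --pt "0 0 0 0 0 0 60" --pt "0 0 0 0 0 0 60" --pt "0 0 0 0 0 0 60"

```text
time_s: 27.75
eef_pos: [0.5351, -0.1032, 0.1741]
tcp_rot: [0.0, -0.001, 1.0, 0.0]
wrist_force: [0.7, 0.7, 0.1]
width: 0.0513
grip_force: 0.0
```

```bash
python3 -c "
from bench import bot
print(bot.finish_job())"
```

```text
the job is handed in; nothing more can be done
None
```

All five fittings were released in the bins of their own kind, the gauge did not visibly move, and the job was handed in after about 28 s of robot time; the hand-in returned no verdict.

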